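# Find the tight place on the lathe bed and park the tailstock clear of it

### The job

The tailstock of the little bench lathe binds somewhere along its bed, and I want to stone that place. With the clamp loose, slide the tailstock gently towards the headstock until you feel it begin to bind, without forcing it into the tight place; then draw it back about 10 mm so that it sits free, and clamp it there by turning the T-bar clockwise until it is tight. Leave the other things on the bench where they are.

Things in the scene. Friction and masses are not known exactly. Their poses are not given: they have to be found in the camera images.
- lathe: Bench lathe on a 270 x 520 mm wooden board, fixed. Origin: on the bench under the bed's middle; z up, y along the bed to the headstock (casting with stepped pulley, y +103 to +218 mm, to 145 mm high), x across, away from the clamp side. Bed: steel, 62 mm wide, 420 mm long, top 70 mm above the bench. Motor, 116 mm tall, at x +78 to +152, y +17 to +180 mm.
- tailstock (a joint): Travel (m) of the tailstock along the bed, growing along the lathe's +y to the headstock; starts at 0 to 0.04, end stop 0.19. Drag 1.5 N plus 6 N per m/s. At an unseen place between 0.08 and 0.16 the bed turns tight: from there resistance grows about 4 N per mm, and it sticks until pulled back with a little less than half that force.
- centre_tip (a point): Tip of the tailstock's pointed steel centre, 120 mm above the bench, 62 mm ahead (lathe +y) of the tailstock's middle. The tailstock (0.9 kg) is a grey casting: sole 62 x 50 mm, barrel 28 mm thick and 66 mm long along y, its axis over the bed's middle line and 50 mm above the bed (top 64 mm above), a quill wheel to 74 mm behind its middle, and the clamp block at its -x side.
- clamp_block (a point): Middle of the top of the tailstock's clamp block, 65 mm to the lathe's -x side of the bed's middle line, 104 mm above the bench, level with the tailstock's middle in y; axes as the lathe's. Block: 34 mm in x, 40 mm in y, 33 mm tall; push it, or grip it along y, to slide the tailstock. The T-bar stands on it. The barrel's side is 51 mm away in x.
- clamp (a joint): Turn (rad) of the clamp screw: 0 loose, growing clockwise seen from above; starts at 0 to 0.12, ends at a stop at 1.5. Up to 1.0 it turns with an even 0.1 N m; from there it draws a shoe up against the bed and grows stiffer as it clamps. It stays where it is left.
- clamp_bar (a point): Middle of the T-bar on the clamp screw's axis, 120 mm above the bench. Dark steel bar 46 mm long, 11 mm wide, 18 mm tall (111 to 129 mm above the bench), its long side along this point's x (at joint 0 along the lathe's x, across the bed); the point turns with the bar.
- oil: Bystander: clear plastic oil bottle, 34 mm across, 85 mm tall, standing on the lathe's board behind the bed; origin under its middle.
- tool_rest: Bystander: steel T-rest taken off the lathe, 50 x 56 x 51 mm, standing on the lathe's board in front of the headstock; origin under its middle.
- jar: Bystander: glass jar with steel cap, 54 mm across, 58 mm tall, on the bench; origin under its middle.
- hammer: Bystander: small hammer, 230 mm long, lying on the bench along its x; origin under its middle.
- driver: Bystander: small screwdriver, 140 mm long, lying on the bench along its x; origin under its middle.
- caliper: Bystander: steel caliper, 200 mm long, 8 mm thick, lying on the bench along its x; origin under its middle.

How it is judged:
By the outcome, as a careful person would: the job done as asked, in the order asked, and still so for the second after the job is handed in, with the robot touching nothing.
It also fails if it takes over 61 s, if anything falls off the work surface, if the arm or the gripper's body presses on something with over 40 N, if the wrist force passes 120 N, or if a joint passes its speed limit or range.

### The arm

A 7-joint arm with a two-finger parallel gripper is mounted at the origin on the work surface. World frame = base frame: x ahead of the robot, y to its left, z up, the work surface at z = 0. Lengths are in m, angles in rad, forces in N, time in s.
With the tool pointing down it reaches from about 0.35 to 0.9 m from the base axis. Payload 8.1 kg.
Tool frame: the origin (TCP) lies at the very end of the fingers, on their centre line; the grasp point (between the pads) lies 19 mm behind it; z points along the fingers, y is the line along which they close (so a half turn about z gives the same grasp; the last joint's range is limited). The gripper opens to 85 mm and grips with 20 to 120 N. Pads are 22 mm wide; open, the fingers measure 114 mm over their backs; the gripper's body (76 mm by 85 mm) begins 54 mm behind the grasp point. The pads swing forward as they close: fully open they stand 13 mm farther back than shut.
Start: joints at [1.12, 0.434, 0.025, 1.573, -0.012, 1.134, -0.075], TCP at [0.213, -0.588, 0.231] pointing down, gripper open.
Joint ranges: [-2.62, 2.62], [-0.44, 2.09], [-1.27, 1.32], [0.08, 2.57], [-1.32, 4.46], [0.12, 2], [-2.74, 2.74]. Speed limits (rad/s): [2.22, 2.22, 3.01, 3.01, 3.14, 3.14, 3.14].

### API

Orientations are given as a unit quaternion [x, y, z, w].
In Python, from station import bot gives the robot as it stands.
- The arm moves only by the shell command python3 -m pendant 'ROWS' [FORCE]. ROWS is a JSON object whose one key "plan" holds a list of rows, each an object of numbers: "jaw": the opening, from 0 (shut) to 1 (fully open); "dx", "dy", "dz": the shift along the tool's x, y, z in cm; "twist": the turn about the tool's z in degrees. In form: {"plan": [{"jaw": .., "dx": .., "dy": .., "dz": .., "twist": ..}, ...]}. A call has 1 to 12 rows; each row is the pose to reach, as a shift and turn from the pose commanded when the call began, along the tool's axes at that moment; what a row does not reach only later rows make up. A row lasts 1/10 s, in which the tool goes at most 50 mm and 8.59 degrees, less where a joint would pass 70% of its speed; a pose out of reach is approached as far as the arm can. A call with a gripper value outside its range is refused whole. The fingers move at their own pace and stop on an object; FORCE is the grip in N (left out, the last holds). Time passes only in rows, so rows that repeat a pose let the fingers close. It gives the time, the measured TCP pose, the force, the opening and the grip force at its end, in the units of the state.
- bot.state(): the state, without advancing time (a new reading comes with each control period).
- bot.capture(name): name is "side" or "top"; returns (picture, depth): 420x560x3 uint8, red, green, blue; 420x560 float32, m along the optical axis (not along the pixel's ray), 0 where there is no reading.
- bot.camera_params(name): a dict with "mtx" (3x3 intrinsics, pixels), "xyz" and "attitude" of the camera in the world. Camera axes: x right, y down, z forward; pixel columns grow to the right and rows downward; lengths in m; the calibration is good to about 2 mm. A picture is of the moment at which its call begins. camera_params takes no time and is no camera call.
- bot.job_done(): hands the job in; it is judged then, once.
The state is a dict: "clock": time; "q": joint angles; "qvel": joint speeds; "effort": joint torques, N m; "tcp_pos": TCP position; "tool_rot": TCP orientation; "contact_force": force on the tool from outside, world axes, zero at the start; "wrist_torque": the same for the moment, N m; "opening": opening from 0.0 (shut) to 1.0 (fully open); "grip_force": force on a finger pad.
Only numpy, scipy, OpenCV 4.12 (cv2) and the standard library are available. Lean on these libraries where they do the work, as an engineer would, in place of code of your own. Each camera call takes 0.05 s, during which the arm holds its last target. There are 200 camera calls.

## Working session

There is one attempt and no reset: what is moved stays moved. The work goes in short steps, Python scripts to look and compute and a shell command to move; the robot and the scene stay as the last step left them, time stands still between calls to the robot, and variables do not carry over. Pictures are saved under pics/ and viewed, at most 10 in all, crops included, and the job is handed in when it is done.

```bash
mkdir -p pics; ls
python3 - <<'E'
from station import bot
import cv2,numpy as np
s=bot.state();print({k:np.round(v,3).tolist() for k,v in s.items()})
for n in("side","top"):
    p,d=bot.capture(n);cv2.imwrite(f"pics/{n}0.png",p[:,:,::-1]);np.save(f"pics/{n}0.npy",d);c=bot.camera_params(n);print(n,{k:np.round(v,4).tolist() for k,v in c.items()})
E
```

```text
pics
{'clock': 0.0, 'q': [1.12, 0.435, 0.025, 1.574, -0.012, 1.134, -0.075], 'qvel': [-0.0, -0.001, 0.0, 0.002, -0.001, -0.001, -0.002], 'effort': [0.001, -67.046, 1.025, -31.621, 0.015, 0.013, -0.0], 'tcp_pos': [0.213, -0.587, 0.231], 'tool_rot': [0.985, 0.173, -0.0, -0.001], 'contact_force': [-0.469, 0.195, -0.45], 'wrist_torque': [0.032, 0.031, 0.013], 'grip_force': 0.0, 'opening': 1.002}
side {'mtx': [[513.7693, 0.0, 276.5918], [0.0, 513.7693, 208.1025], [0.0, 0.0, 1.0]], 'xyz': [0.4251, 0.9869, 1.0745], 'attitude': [-0.038, 0.9194, -0.3909, 0.0215]}
top {'mtx': [[468.022, 0.0, 287.068], [0.0, 468.022, 214.2613], [0.0, 0.0, 1.0]], 'xyz': [0.381, -0.0019, 1.519], 'attitude': [0.7164, -0.6958, 0.0446, -0.0249]}
```

View pics/side0.png

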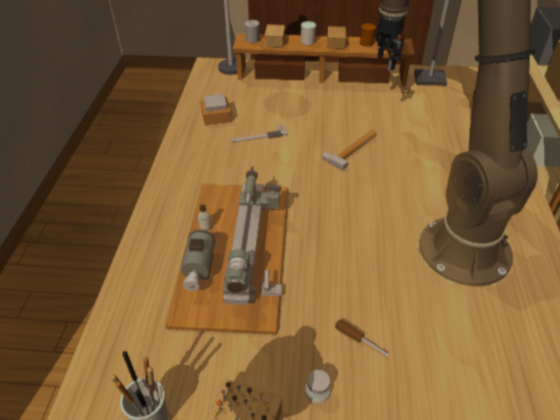

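View pics/top0.png

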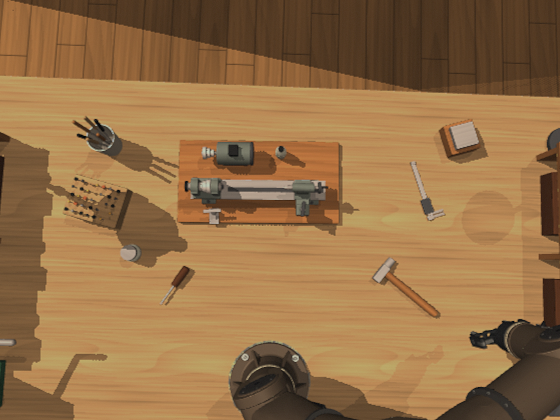

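The side view shows the lathe at about (240,245), with the tailstock at (250,190), its clamp at (270,197) and the headstock near (237,270). In the top view the bed runs along row 188, the tailstock is at (303,188), the clamp block at (302,207) and the headstock at (203,187). Next I'll enlarge both tailstock areas.

```bash
cat > h.py <<'E'
import numpy as np,cv2
from scipy.spatial.transform import Rotation as R
from station import bot
def cam(n):
    c=bot.camera_params(n);return np.array(c["mtx"]),np.array(c["xyz"]),R.from_quat(c["attitude"]).as_matrix()
def ray(n,u,v):
    K,t,A=cam(n);return t,A@np.linalg.solve(K,[u,v,1.])
def plane(n,u,v,z):
    t,r=ray(n,u,v);return t+r*(z-t[2])/r[2]
def cloud(n,d):
    K,t,A=cam(n);v,u=np.indices(d.shape);P=np.stack([(u-K[0,2])/K[0,0]*d,(v-K[1,2])/K[1,1]*d,d],-1)
    return P@A.T+t
def tri(pa,pb):
    (a,r),(b,s)=ray(*pa),ray(*pb);k=np.linalg.lstsq(np.c_[r,-s],b-a,rcond=None)[0]
    return (a+r*k[0]+b+s*k[1])/2,np.linalg.norm(a+r*k[0]-b-s*k[1])
def proj(n,p):
    K,t,A=cam(n);q=K@(A.T@(np.array(p)-t));return q[:2]/q[2]
E
python3 - <<'E'
from h import *
a=cv2.imread("pics/top0.png")[170:230,170:350];b=cv2.imread("pics/side0.png")[160:230,220:300]
A=cv2.resize(a,None,fx=4.4,fy=4.4,interpolation=3);B=cv2.resize(b,None,fx=4.6,fy=4.6,interpolation=3)
o=np.zeros((A.shape[0]+B.shape[0],800,3),np.uint8);o[:A.shape[0],:A.shape[1]]=A;o[A.shape[0]:,:B.shape[1]]=B;cv2.imwrite("pics/crop.png",o)
# heights map
d=np.load("pics/top0.npy");P=cloud("top",d)
print(np.round(P[178:222:2,280:330:3,2]*1000).astype(int))
# board corners via orange mask
im=cv2.imread("pics/top0.png");hsv=cv2.cvtColor(im,cv2.COLOR_BGR2HSV)
# bed pixels: z 64..76mm
m=(abs(P[...,2]-.07)<.005);m[:, :215]=0;m[:,340:]=0;m[:170]=0;m[230:]=0
q=P[m][:,:2];l=cv2.fitLine(q.astype(np.float32),cv2.DIST_HUBER,0,.01,.01).ravel();print(len(q),l,q.min(0),q.max(0))
E
```

```text
[[  22   21   13   17   17   15   13   15   21   19   20   24   18   22
    16   14   20]
 [  68   15   17   15   19   79   80   79   83   82   81   23   27   17
    20   18    9]
 [  70   72   70   72   69   79   79   82   78   80   82   70   74  129
    70   71   18]
 [  66   69   65   68   63  131  131  134  128  128  133  126   61  133
    74   68   16]
 [  67 1519  120  125  127  135  132  133  131  128  130  137  125  139
    63   64   15]
 [  68   66  122  123  123  137  135  135  132  133  129  135  126  136
   129  134  130]
 [  69   69   66   74   74  131  127  129  127  131  130  128   74  129
    65   64   16]
 [  71   68   70   67   71   81 1519  109  115  119  123  113   69  129
    64   70   16]
 [  67   70   66   71   66   79   84   82   83   83   84   72   66   67
    67   70   18]
 [  68   66   64   63   72   92   78   86   84   84   82   65   71   71
    73   65   16]
 [  63   70   61   72   63   82   84   84   83   88   79   62   64   66
    71   66   15]
 [  18   13   22   23   18   18   86   78   85   83   69   61   71   65
    67   70   22]
 [  21   16   14   2
[... 281 characters left out ...]
  105  110  130  100   21   13   21   15
    16   17   18]
 [  19   19   14   16   21   21  102  114  131  106   16   20   13   14
    15   19   19]
 [  19   19   17   20   16   14  105  127  129  104   18   18   14   17
    12   19   18]
 [  22   14   20   17   14   22  104  127  133  107   25   24   18   14
    15   21   25]
 [  21   22   14   21   24   19   23  116   17   18   24   18   20   21
    20   19   24]
 [  14   16   18   24   16   20   14   16   15   21   24   16   16   16
    13   13   23]
 [  21   19   21   16   19   19   19   18   13   15   15   19   20   18
    17   14   17]]
1402 [0.01347723 0.99990916 0.59657514 0.04878086] [ 0.52455183 -0.15825425] [0.63335667 0.18410014]
```

View pics/crop.png

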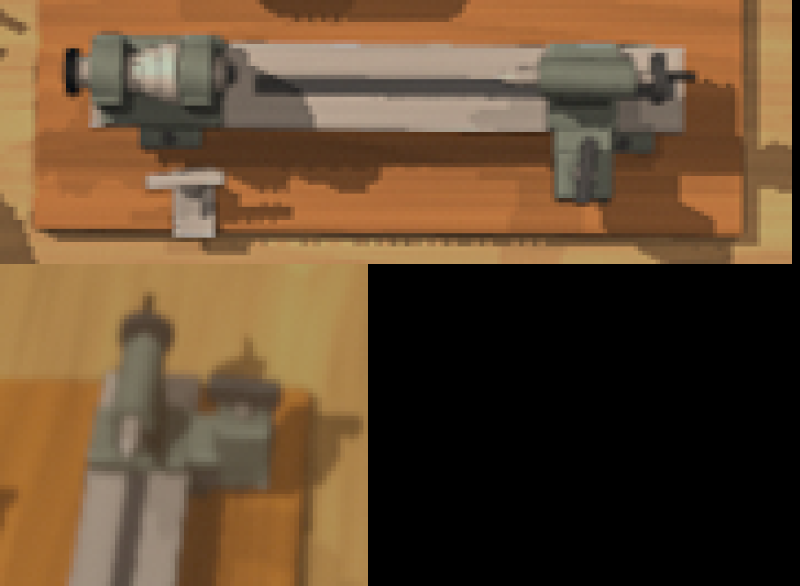

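The crop shows the bed edges clearly. The clamp block sits at about x 555–612, y 125–200 in the crop, with the dark T-bar on it running from (590,140) to (582,203), tilted slightly clockwise. Next I'll measure these.

Run:
```python
from h import *
D=[np.load("pics/top0.npy")]+[bot.capture("top")[1] for _ in range(8)]
S=[np.load("pics/side0.npy")]+[bot.capture("side")[1] for _ in range(8)]
d=np.median(D,0);np.save("pics/topm.npy",d);np.save("pics/sidem.npy",np.median(S,0))
P=cloud("top",d);Z=P[...,2]
# bed edges per column
cols=range(226,292);e=[]
for c in cols:
    r=[i for i in range(172,206) if abs(Z[i,c]-.07)<.012]
    if r:e.append((plane("top",c,r[0]-.5,.07),plane("top",c,r[-1]+.5,.07)))
e=np.array(e);
for k in(0,1):
    f=np.polyfit(e[:,k,1],e[:,k,0],1);print("edge x=%.4f+%.4f*y"%(f[1],f[0]))
rr=np.argwhere(abs(Z[186:200]-.07)<.006);x=P[186:200][abs(Z[186:200]-.07)<.006];x=x[abs(x[:,1])<.3];print("bed y",np.sort(x[:,1])[[0,3,-4,-1]])
def rep(n,m):
    q=n[m];print(len(q),"med",np.round(np.median(q,0),4),"min",np.round(q.min(0),4),"max",np.round(q.max(0),4));return q
for n,dd in(("top",d),("side",np.median(S,0))):
    P=cloud(n,dd);X,Y,Z=np.moveaxis(P,-1,0)
    roi=(X>.45)&(X<.565)&(Y<-.02)&(Y>-.16)
    print(n);rep(P,roi&(abs(Z-.104)<.005)); q=rep(P,roi&(Z>.118)&(Z<.14))
    (c,s,a)=cv2.minAreaRect(q[:,:2].astype(np.float32)*1000);print(c,s,a)
    l=cv2.fitLine(q[:,:2].astype(np.float32),cv2.DIST_L2,0,.001,.001).ravel();print(l)
    m=(X>.56)&(X<.65)&(Z>.112)&(Z<.15);q=P[m&(Y<0)];print("barrel y",q[:,1].min(),q[:,1].max(),np.median(q,0))
    # obstacles near: anything >0.09 y>0.02
    q=P[(X>.42)&(X<.58)&(Y>.0)&(Y<.25)&(Z>.03)];print("front",q.min(0),q.max(0))
```

```text
edge x=0.6318+-0.0220*y
edge x=0.5696+-0.0316*y
bed y [-0.15797193 -0.15780096  0.25950366  0.25992084]
top
99 med [ 0.5382 -0.0939  0.1036] min [ 0.5205 -0.1065  0.0995] max [ 0.5547 -0.069   0.1064]
59 med [ 0.5365 -0.0863  0.1279] min [ 0.5151 -0.0923  0.1188] max [ 0.5606 -0.0805  0.1332]
(537.7582397460938, -86.98320007324219) (10.874719619750977, 45.6634407043457) 84.22782135009766
[ 0.9955682  -0.09404195  0.537073   -0.08646453]
barrel y -0.8695788849621362 -0.02455289773524116 [ 0.60140796 -0.09978449  0.12882744]
front [0.52051383 0.00162531 0.03000168] [0.5799254  0.24996601 0.1388378 ]
side
74 med [ 0.539  -0.0716  0.1026] min [ 0.5224 -0.0877  0.099 ] max [ 0.5554 -0.0608  0.1088]
76 med [ 0.5399 -0.0785  0.1259] min [ 0.5174 -0.0872  0.118 ] max [ 0.5601 -0.075   0.1291]
(538.7046508789062, -81.4736328125) (11.956521987915039, 42.933895111083984) 88.33847045898438
[ 0.99526477 -0.09720121  0.53911996 -0.07933068]
barrel y -0.984370868913046 -0.01910136000292406 [ 0.60155402 -0.13052486  0.13140362]
front [0.52257385 0.00162206 0.03000162] [0.57990425 0.24932121 0.1369532 ]
```

```bash
cat >> h.py <<'E'
def go(x,y,z,yaw):
    s=bot.state();A=R.from_quat(s["tool_rot"]).as_matrix();d=A.T@(np.array([x,y,z])-s["tcp_pos"])*100
    cy=np.arctan2(A[1,0],A[0,0]);print("now",np.round(s["tcp_pos"],4),"yaw",round(cy,4),"tilt",np.round(A[:2,2],4),"dxyz cm",np.round(d,2),"twist",round(np.degrees(cy-yaw),2),"F",np.round(s["contact_force"],2),"q7",round(s["q"][6],2),"t",s["clock"],"open",s["opening"])
E
python3 -c "
from h import *
go(.538,-.086,.2,.027)"
```

```text
now [ 0.213  -0.5876  0.2313] yaw 0.3477 tilt [ 0.     -0.0001] dxyz cm [ 47.65 -36.09   3.13] twist 18.37 F [-0.34  0.06  0.14] q7 -0.08 t 0.9 open 0.9980553926845253
```

```bash
python3 -m pendant '{"plan":[{"jaw":1,"dx":4,"dy":-3,"dz":0,"twist":2},{"jaw":1,"dx":8,"dy":-6,"dz":0,"twist":4},{"jaw":1,"dx":12,"dy":-9,"dz":0,"twist":6},{"jaw":1,"dx":16,"dy":-12,"dz":0,"twist":8},{"jaw":1,"dx":20,"dy":-15,"dz":0,"twist":10},{"jaw":1,"dx":24,"dy":-18,"dz":0,"twist":12},{"jaw":1,"dx":28,"dy":-21,"dz":0,"twist":14},{"jaw":1,"dx":32,"dy":-24,"dz":0,"twist":16},{"jaw":1,"dx":36,"dy":-27,"dz":0,"twist":18.4},{"jaw":1,"dx":40,"dy":-30,"dz":0,"twist":18.4},{"jaw":1,"dx":44,"dy":-33,"dz":0,"twist":18.4},{"jaw":1,"dx":47.6,"dy":-36.1,"dz":0,"twist":18.4}]}'
python3 -m pendant '{"plan":[{"jaw":1,"dx":0,"dy":0,"dz":0,"twist":0},{"jaw":1,"dx":0,"dy":0,"dz":0,"twist":0},{"jaw":1,"dx":0,"dy":0,"dz":0,"twist":0}]}'
python3 - <<'E'
from h import *
go(.538,-.086,.15,.027)
p,d=bot.capture("side");cv2.imwrite("pics/s1.png",cv2.resize(p[100:260,150:390,::-1],None,fx=3.3,fy=3.3,interpolation=3))
E
```

```text
clock: 2.1
tcp_pos: [0.5387, -0.0841, 0.2316]
tool_rot: [1.0, 0.013, 0.0, 0.0]
contact_force: [1.4, -1.1, -0.9]
opening: 1.0
grip_force: 0.0
clock: 2.4
tcp_pos: [0.537, -0.0872, 0.2312]
tool_rot: [1.0, 0.013, -0.0, 0.0]
contact_force: [-0.2, -0.4, 0.2]
opening: 1.0
grip_force: 0.0
now [ 0.537  -0.0872  0.2312] yaw 0.0254 tilt [-0.0004 -0.0008] dxyz cm [ 0.1  -0.12  8.12] twist -0.09 F [-0.22 -0.44  0.17] q7 -1.55 t 2.4 open 0.9997124687585128
```

```bash
python3 -m pendant '{"plan":[{"jaw":1,"dx":0,"dy":0,"dz":0,"twist":-8.5},{"jaw":1,"dx":0,"dy":0,"dz":0,"twist":-17},{"jaw":1,"dx":0,"dy":0,"dz":0,"twist":-25.5},{"jaw":1,"dx":0,"dy":0,"dz":0,"twist":-34},{"jaw":1,"dx":0,"dy":0,"dz":0,"twist":-42.5},{"jaw":1,"dx":0,"dy":0,"dz":0,"twist":-51},{"jaw":1,"dx":0,"dy":0,"dz":0,"twist":-59.5},{"jaw":1,"dx":0,"dy":0,"dz":0,"twist":-68},{"jaw":1,"dx":0,"dy":0,"dz":0,"twist":-76},{"jaw":1,"dx":0,"dy":0,"dz":0,"twist":-84},{"jaw":1,"dx":0,"dy":0,"dz":0,"twist":-90},{"jaw":1,"dx":0,"dy":0,"dz":0,"twist":-90}]}'
python3 -m pendant '{"plan":[{"jaw":1,"dx":0,"dy":0,"dz":0,"twist":-8.5},{"jaw":1,"dx":0,"dy":0,"dz":0,"twist":-17},{"jaw":1,"dx":0,"dy":0,"dz":0,"twist":-25.5},{"jaw":1,"dx":0,"dy":0,"dz":0,"twist":-34},{"jaw":1,"dx":0,"dy":0,"dz":0,"twist":-42.5},{"jaw":1,"dx":0,"dy":0,"dz":0,"twist":-51},{"jaw":1,"dx":0,"dy":0,"dz":0,"twist":-59.5},{"jaw":1,"dx":0,"dy":0,"dz":0,"twist":-68},{"jaw":1,"dx":0,"dy":0,"dz":0,"twist":-76},{"jaw":1,"dx":0,"dy":0,"dz":0,"twist":-84},{"jaw":1,"dx":0,"dy":0,"dz":0,"twist":-90},{"jaw":1,"dx":0,"dy":0,"dz":0,"twist":-90}]}' | head -1
python3 - <<'E'
from h import *
go(.538,-.086,.15,.027+np.pi)
for n in("side","top"):
    p,d=bot.capture(n);cv2.imwrite(f"pics/{n}1.png",cv2.resize(p[100:260,150:390,::-1],None,fx=3.3,fy=3.3,interpolation=3))
E
```

```text
clock: 3.65
tcp_pos: [0.537, -0.0877, 0.2313]
tool_rot: [0.698, 0.716, -0.0, 0.0]
contact_force: [-0.3, -0.4, -1.0]
opening: 0.999
grip_force: 0.0
clock: 4.85
now [ 0.5371 -0.0871  0.2311] yaw -3.1182 tilt [-0.0005 -0.0003] dxyz cm [-0.09  0.12  8.11] twist -360.2 F [-0.18  0.68  0.1 ] q7 1.33 t 4.85 open 0.996730605084062
```

View pics/side1.png

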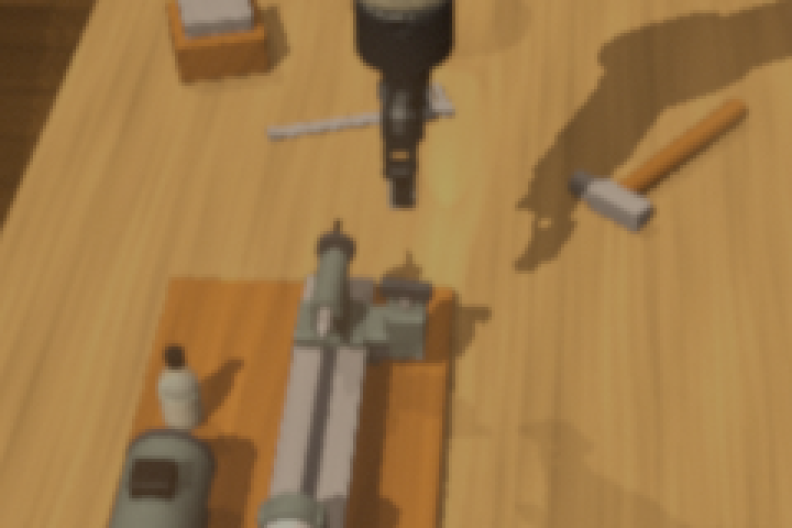

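The gripper, at about (400,200) in the crop, hangs above the clamp block at (400,320) and the jaws are lined up along the bed. I'll go down over the block with the jaws open.

```bash
python3 -m pendant '{"plan":[{"jaw":1,"dx":-0.1,"dy":0.1,"dz":3,"twist":0},{"jaw":1,"dx":-0.1,"dy":0.1,"dz":6,"twist":0},{"jaw":1,"dx":-0.1,"dy":0.1,"dz":8,"twist":0},{"jaw":1,"dx":-0.1,"dy":0.1,"dz":10,"twist":0},{"jaw":1,"dx":-0.1,"dy":0.1,"dz":12,"twist":0},{"jaw":1,"dx":-0.1,"dy":0.1,"dz":13.5,"twist":0},{"jaw":1,"dx":-0.1,"dy":0.1,"dz":15,"twist":0},{"jaw":1,"dx":-0.1,"dy":0.1,"dz":15.8,"twist":0},{"jaw":1,"dx":-0.1,"dy":0.1,"dz":15.8,"twist":0},{"jaw":1,"dx":-0.1,"dy":0.1,"dz":15.8,"twist":0},{"jaw":1,"dx":-0.1,"dy":0.1,"dz":15.8,"twist":0}]}'
python3 -m pendant '{"plan":[{"jaw":0.7,"dx":0,"dy":0,"dz":0,"twist":0},{"jaw":0.6,"dx":0,"dy":0,"dz":0,"twist":0},{"jaw":0.5,"dx":0,"dy":0,"dz":0,"twist":0},{"jaw":0.4,"dx":0,"dy":0,"dz":0,"twist":0},{"jaw":0.4,"dx":0,"dy":0,"dz":0,"twist":0},{"jaw":0.4,"dx":0,"dy":0,"dz":0,"twist":0},{"jaw":0.4,"dx":0,"dy":0,"dz":0,"twist":0}]}' 20
python3 - <<'E'
from h import *
go(.538,-.086,.072,.027+np.pi)
p,d=bot.capture("side");cv2.imwrite("pics/side2.png",cv2.resize(p[120:260,170:370,::-1],None,fx=4,fy=4,interpolation=3))
E
```

```text
clock: 6.05
tcp_pos: [0.5391, -0.0849, 0.0741]
tool_rot: [-0.013, 1.0, -0.0, 0.001]
contact_force: [-0.4, 0.2, -0.9]
opening: 0.998
grip_force: 0.0
clock: 6.75
tcp_pos: [0.5386, -0.085, 0.0736]
tool_rot: [-0.013, 1.0, -0.0, 0.0]
contact_force: [-1.7, -0.8, 5.3]
opening: 0.466
grip_force: 21.8
now [ 0.5386 -0.085   0.0736] yaw -3.1153 tilt [ 0.0002 -0.0001] dxyz cm [ 0.06 -0.1   0.16] twist -360.04 F [-1.71 -0.8   5.25] q7 1.16 t 6.75 open 0.4657215056553495
```

View pics/side2.png

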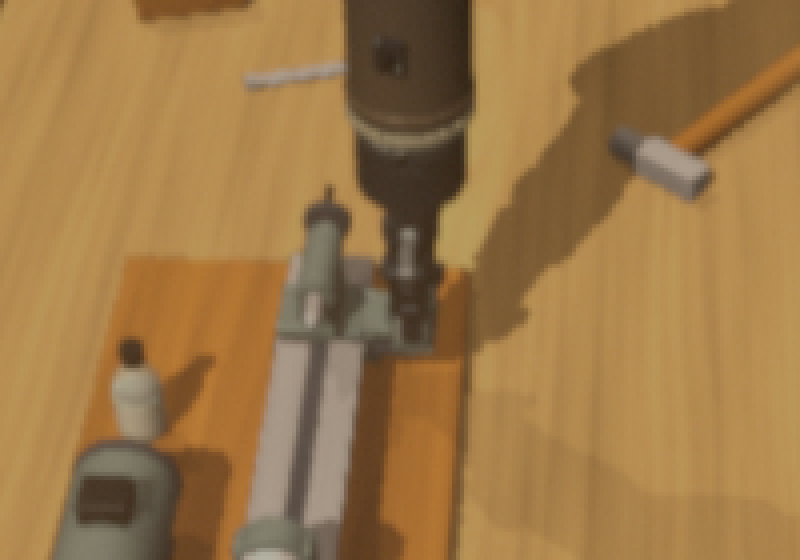

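The jaws hold the block at an opening of 39.6 mm, which matches its 40 mm. At least 40 mm of free travel lies ahead, so I'll slide 36 mm first.

```bash
python3 -m pendant '{"plan":[{"jaw":0.4,"dx":0,"dy":0.3,"dz":0,"twist":0},{"jaw":0.4,"dx":0,"dy":0.6,"dz":0,"twist":0},{"jaw":0.4,"dx":0,"dy":0.9,"dz":0,"twist":0}]}' | sed -n '1,2p;4,6p'
python3 -m pendant '{"plan":[{"jaw":0.4,"dx":0,"dy":0.3,"dz":0,"twist":0},{"jaw":0.4,"dx":0,"dy":0.6,"dz":0,"twist":0},{"jaw":0.4,"dx":0,"dy":0.9,"dz":0,"twist":0},{"jaw":0.4,"dx":0,"dy":1.2,"dz":0,"twist":0},{"jaw":0.4,"dx":0,"dy":1.5,"dz":0,"twist":0},{"jaw":0.4,"dx":0,"dy":1.8,"dz":0,"twist":0},{"jaw":0.4,"dx":0,"dy":2.1,"dz":0,"twist":0},{"jaw":0.4,"dx":0,"dy":2.3,"dz":0,"twist":0},{"jaw":0.4,"dx":0,"dy":2.5,"dz":0,"twist":0},{"jaw":0.4,"dx":0,"dy":2.6,"dz":0,"twist":0},{"jaw":0.4,"dx":0,"dy":2.7,"dz":0,"twist":0}]}' | sed -n '1,2p;4,6p'
```

```text
clock: 7.1
tcp_pos: [0.5384, -0.0764, 0.0736]
contact_force: [-1.0, -1.4, 5.2]
opening: 0.469
grip_force: 21.8
clock: 8.2
tcp_pos: [0.5378, -0.0493, 0.0736]
contact_force: [-1.3, -1.2, 5.9]
opening: 0.465
grip_force: 21.8
```

```bash
cat > chk.py <<'E'
from station import bot
import sys
s=bot.state();f=s["contact_force"][1];print("t %.2f y %.4f Fy %.2f grip %.1f"%(s["clock"],s["tcp_pos"][1],f,s["grip_force"]));sys.exit(int(f<-3.4))
E
python3 -m pendant '{"plan":[{"jaw":0.4,"dx":0,"dy":0.08,"dz":0,"twist":0},{"jaw":0.4,"dx":0,"dy":0.15,"dz":0,"twist":0}]}' >/dev/null && python3 chk.py &&
python3 -m pendant '{"plan":[{"jaw":0.4,"dx":0,"dy":0.08,"dz":0,"twist":0},{"jaw":0.4,"dx":0,"dy":0.15,"dz":0,"twist":0}]}' >/dev/null && python3 chk.py &&
python3 -m pendant '{"plan":[{"jaw":0.4,"dx":0,"dy":0.08,"dz":0,"twist":0},{"jaw":0.4,"dx":0,"dy":0.15,"dz":0,"twist":0}]}' >/dev/null && python3 chk.py &&
python3 -m pendant '{"plan":[{"jaw":0.4,"dx":0,"dy":0.08,"dz":0,"twist":0},{"jaw":0.4,"dx":0,"dy":0.15,"dz":0,"twist":0}]}' >/dev/null && python3 chk.py &&
python3 -m pendant '{"plan":[{"jaw":0.4,"dx":0,"dy":0.08,"dz":0,"twist":0},{"jaw":0.4,"dx":0,"dy":0.15,"dz":0,"twist":0}]}' >/dev/null && python3 chk.py &&
python3 -m pendant '{"plan":[{"jaw":0.4,"dx":0,"dy":0.08,"dz":0,"twist":0},{"jaw":0.4,"dx":0,"dy":0.15,"dz":0,"twist":0}]}' >/dev/null && python3 chk.py &&
python3 -m pendant '{"plan":[{"jaw":0.4,"dx":0,"dy":0.08,"dz":0,"twist":0},{"jaw":0.4,"dx":0,"dy":0.15,"dz":0,"twist":0}]}' >/dev/null && python3 chk.py &&
python3 -m pendant '{"plan":[{"jaw":0.4,"dx":0,"dy":0.08,"dz":0,"twist":0},{"jaw":0.4,"dx":0,"dy":0.15,"dz":0,"twist":0}]}' >/dev/null && python3 chk.py &&
python3 -m pendant '{"plan":[{"jaw":0.4,"dx":0,"dy":0.08,"dz":0,"twist":0},{"jaw":0.4,"dx":0,"dy":0.15,"dz":0,"twist":0}]}' >/dev/null && python3 chk.py &&
python3 -m pendant '{"plan":[{"jaw":0.4,"dx":0,"dy":0.08,"dz":0,"twist":0},{"jaw":0.4,"dx":0,"dy":0.15,"dz":0,"twist":0}]}' >/dev/null && python3 chk.py &&
python3 -m pendant '{"plan":[{"jaw":0.4,"dx":0,"dy":0.08,"dz":0,"twist":0},{"jaw":0.4,"dx":0,"dy":0.15,"dz":0,"twist":0}]}' >/dev/null && python3 chk.py &&
python3 -m pendant '{"plan":[{"jaw":0.4,"dx":0,"dy":0.08,"dz":0,"twist":0},{"jaw":0.4,"dx":0,"dy":0.15,"dz":0,"twist":0}]}' >/dev/null && python3 chk.py
```

```text
t 8.40 y -0.0478 Fy -1.97 grip 21.8
t 8.60 y -0.0464 Fy -1.06 grip 21.8
t 8.80 y -0.0448 Fy -2.74 grip 21.8
t 9.00 y -0.0434 Fy -1.32 grip 21.8
t 9.20 y -0.0418 Fy -1.40 grip 21.8
t 9.40 y -0.0403 Fy -1.08 grip 21.8
t 9.60 y -0.0388 Fy -2.06 grip 21.8
t 9.80 y -0.0374 Fy -0.86 grip 21.8
t 10.00 y -0.0358 Fy -1.79 grip 21.8
t 10.20 y -0.0343 Fy -1.10 grip 21.8
t 10.40 y -0.0328 Fy -2.10 grip 21.7
t 10.60 y -0.0313 Fy -1.87 grip 21.7
```

```bash
python3 -m pendant '{"plan":[{"jaw":0.4,"dx":0,"dy":0.08,"dz":0,"twist":0},{"jaw":0.4,"dx":0,"dy":0.15,"dz":0,"twist":0}]}' >/dev/null && python3 chk.py &&
python3 -m pendant '{"plan":[{"jaw":0.4,"dx":0,"dy":0.08,"dz":0,"twist":0},{"jaw":0.4,"dx":0,"dy":0.15,"dz":0,"twist":0}]}' >/dev/null && python3 chk.py &&
python3 -m pendant '{"plan":[{"jaw":0.4,"dx":0,"dy":0.08,"dz":0,"twist":0},{"jaw":0.4,"dx":0,"dy":0.15,"dz":0,"twist":0}]}' >/dev/null && python3 chk.py &&
python3 -m pendant '{"plan":[{"jaw":0.4,"dx":0,"dy":0.08,"dz":0,"twist":0},{"jaw":0.4,"dx":0,"dy":0.15,"dz":0,"twist":0}]}' >/dev/null && python3 chk.py &&
python3 -m pendant '{"plan":[{"jaw":0.4,"dx":0,"dy":0.08,"dz":0,"twist":0},{"jaw":0.4,"dx":0,"dy":0.15,"dz":0,"twist":0}]}' >/dev/null && python3 chk.py &&
python3 -m pendant '{"plan":[{"jaw":0.4,"dx":0,"dy":0.08,"dz":0,"twist":0},{"jaw":0.4,"dx":0,"dy":0.15,"dz":0,"twist":0}]}' >/dev/null && python3 chk.py &&
python3 -m pendant '{"plan":[{"jaw":0.4,"dx":0,"dy":0.08,"dz":0,"twist":0},{"jaw":0.4,"dx":0,"dy":0.15,"dz":0,"twist":0}]}' >/dev/null && python3 chk.py &&
python3 -m pendant '{"plan":[{"jaw":0.4,"dx":0,"dy":0.08,"dz":0,"twist":0},{"jaw":0.4,"dx":0,"dy":0.15,"dz":0,"twist":0}]}' >/dev/null && python3 chk.py &&
python3 -m pendant '{"plan":[{"jaw":0.4,"dx":0,"dy":0.08,"dz":0,"twist":0},{"jaw":0.4,"dx":0,"dy":0.15,"dz":0,"twist":0}]}' >/dev/null && python3 chk.py &&
python3 -m pendant '{"plan":[{"jaw":0.4,"dx":0,"dy":0.08,"dz":0,"twist":0},{"jaw":0.4,"dx":0,"dy":0.15,"dz":0,"twist":0}]}' >/dev/null && python3 chk.py &&
python3 -m pendant '{"plan":[{"jaw":0.4,"dx":0,"dy":0.08,"dz":0,"twist":0},{"jaw":0.4,"dx":0,"dy":0.15,"dz":0,"twist":0}]}' >/dev/null && python3 chk.py &&
python3 -m pendant '{"plan":[{"jaw":0.4,"dx":0,"dy":0.08,"dz":0,"twist":0},{"jaw":0.4,"dx":0,"dy":0.15,"dz":0,"twist":0}]}' >/dev/null && python3 chk.py &&
python3 -m pendant '{"plan":[{"jaw":0.4,"dx":0,"dy":0.08,"dz":0,"twist":0},{"jaw":0.4,"dx":0,"dy":0.15,"dz":0,"twist":0}]}' >/dev/null && python3 chk.py &&
python3 -m pendant '{"plan":[{"jaw":0.4,"dx":0,"dy":0.08,"dz":0,"twist":0},{"jaw":0.4,"dx":0,"dy":0.15,"dz":0,"twist":0}]}' >/dev/null && python3 chk.py &&
python3 -m pendant '{"plan":[{"jaw":0.4,"dx":0,"dy":0.08,"dz":0,"twist":0},{"jaw":0.4,"dx":0,"dy":0.15,"dz":0,"twist":0}]}' >/dev/null && python3 chk.py &&
python3 -m pendant '{"plan":[{"jaw":0.4,"dx":0,"dy":0.08,"dz":0,"twist":0},{"jaw":0.4,"dx":0,"dy":0.15,"dz":0,"twist":0}]}' >/dev/null && python3 chk.py &&
python3 -m pendant '{"plan":[{"jaw":0.4,"dx":0,"dy":0.08,"dz":0,"twist":0},{"jaw":0.4,"dx":0,"dy":0.15,"dz":0,"twist":0}]}' >/dev/null && python3 chk.py &&
python3 -m pendant '{"plan":[{"jaw":0.4,"dx":0,"dy":0.08,"dz":0,"twist":0},{"jaw":0.4,"dx":0,"dy":0.15,"dz":0,"twist":0}]}' >/dev/null && python3 chk.py &&
python3 -m pendant '{"plan":[{"jaw":0.4,"dx":0,"dy":0.08,"dz":0,"twist":0},{"jaw":0.4,"dx":0,"dy":0.15,"dz":0,"twist":0}]}' >/dev/null && python3 chk.py &&
python3 -m pendant '{"plan":[{"jaw":0.4,"dx":0,"dy":0.08,"dz":0,"twist":0},{"jaw":0.4,"dx":0,"dy":0.15,"dz":0,"twist":0}]}' >/dev/null && python3 chk.py
```

```text
t 10.80 y -0.0298 Fy -2.13 grip 21.7
t 11.00 y -0.0283 Fy -1.56 grip 21.7
t 11.20 y -0.0268 Fy -1.27 grip 21.7
t 11.40 y -0.0253 Fy -2.41 grip 21.7
t 11.60 y -0.0238 Fy -1.86 grip 21.7
t 11.80 y -0.0223 Fy -1.94 grip 21.7
t 12.00 y -0.0208 Fy -2.14 grip 21.7
t 12.20 y -0.0193 Fy -1.57 grip 21.7
t 12.40 y -0.0178 Fy -1.43 grip 21.7
t 12.60 y -0.0163 Fy -0.93 grip 21.7
t 12.80 y -0.0148 Fy -0.91 grip 21.7
t 13.00 y -0.0133 Fy -2.03 grip 21.7
t 13.20 y -0.0118 Fy -1.33 grip 21.7
t 13.40 y -0.0103 Fy -1.27 grip 21.7
t 13.60 y -0.0088 Fy -1.24 grip 21.7
t 13.80 y -0.0073 Fy -2.17 grip 21.7
t 14.00 y -0.0058 Fy -1.47 grip 21.7
t 14.20 y -0.0043 Fy -1.44 grip 21.7
t 14.40 y -0.0028 Fy -1.12 grip 21.7
t 14.60 y -0.0013 Fy -2.17 grip 21.7
```

```bash
python3 -m pendant '{"plan":[{"jaw":0.4,"dx":0,"dy":0.08,"dz":0,"twist":0},{"jaw":0.4,"dx":0,"dy":0.15,"dz":0,"twist":0}]}' >/dev/null && python3 chk.py &&
python3 -m pendant '{"plan":[{"jaw":0.4,"dx":0,"dy":0.08,"dz":0,"twist":0},{"jaw":0.4,"dx":0,"dy":0.15,"dz":0,"twist":0}]}' >/dev/null && python3 chk.py &&
python3 -m pendant '{"plan":[{"jaw":0.4,"dx":0,"dy":0.08,"dz":0,"twist":0},{"jaw":0.4,"dx":0,"dy":0.15,"dz":0,"twist":0}]}' >/dev/null && python3 chk.py &&
python3 -m pendant '{"plan":[{"jaw":0.4,"dx":0,"dy":0.08,"dz":0,"twist":0},{"jaw":0.4,"dx":0,"dy":0.15,"dz":0,"twist":0}]}' >/dev/null && python3 chk.py &&
python3 -m pendant '{"plan":[{"jaw":0.4,"dx":0,"dy":0.08,"dz":0,"twist":0},{"jaw":0.4,"dx":0,"dy":0.15,"dz":0,"twist":0}]}' >/dev/null && python3 chk.py &&
python3 -m pendant '{"plan":[{"jaw":0.4,"dx":0,"dy":0.08,"dz":0,"twist":0},{"jaw":0.4,"dx":0,"dy":0.15,"dz":0,"twist":0}]}' >/dev/null && python3 chk.py &&
python3 -m pendant '{"plan":[{"jaw":0.4,"dx":0,"dy":0.08,"dz":0,"twist":0},{"jaw":0.4,"dx":0,"dy":0.15,"dz":0,"twist":0}]}' >/dev/null && python3 chk.py &&
python3 -m pendant '{"plan":[{"jaw":0.4,"dx":0,"dy":0.08,"dz":0,"twist":0},{"jaw":0.4,"dx":0,"dy":0.15,"dz":0,"twist":0}]}' >/dev/null && python3 chk.py &&
python3 -m pendant '{"plan":[{"jaw":0.4,"dx":0,"dy":0.08,"dz":0,"twist":0},{"jaw":0.4,"dx":0,"dy":0.15,"dz":0,"twist":0}]}' >/dev/null && python3 chk.py &&
python3 -m pendant '{"plan":[{"jaw":0.4,"dx":0,"dy":0.08,"dz":0,"twist":0},{"jaw":0.4,"dx":0,"dy":0.15,"dz":0,"twist":0}]}' >/dev/null && python3 chk.py &&
python3 -m pendant '{"plan":[{"jaw":0.4,"dx":0,"dy":0.08,"dz":0,"twist":0},{"jaw":0.4,"dx":0,"dy":0.15,"dz":0,"twist":0}]}' >/dev/null && python3 chk.py &&
python3 -m pendant '{"plan":[{"jaw":0.4,"dx":0,"dy":0.08,"dz":0,"twist":0},{"jaw":0.4,"dx":0,"dy":0.15,"dz":0,"twist":0}]}' >/dev/null && python3 chk.py &&
python3 -m pendant '{"plan":[{"jaw":0.4,"dx":0,"dy":0.08,"dz":0,"twist":0},{"jaw":0.4,"dx":0,"dy":0.15,"dz":0,"twist":0}]}' >/dev/null && python3 chk.py &&
python3 -m pendant '{"plan":[{"jaw":0.4,"dx":0,"dy":0.08,"dz":0,"twist":0},{"jaw":0.4,"dx":0,"dy":0.15,"dz":0,"twist":0}]}' >/dev/null && python3 chk.py &&
python3 -m pendant '{"plan":[{"jaw":0.4,"dx":0,"dy":0.08,"dz":0,"twist":0},{"jaw":0.4,"dx":0,"dy":0.15,"dz":0,"twist":0}]}' >/dev/null && python3 chk.py &&
python3 -m pendant '{"plan":[{"jaw":0.4,"dx":0,"dy":0.08,"dz":0,"twist":0},{"jaw":0.4,"dx":0,"dy":0.15,"dz":0,"twist":0}]}' >/dev/null && python3 chk.py &&
python3 -m pendant '{"plan":[{"jaw":0.4,"dx":0,"dy":0.08,"dz":0,"twist":0},{"jaw":0.4,"dx":0,"dy":0.15,"dz":0,"twist":0}]}' >/dev/null && python3 chk.py &&
python3 -m pendant '{"plan":[{"jaw":0.4,"dx":0,"dy":0.08,"dz":0,"twist":0},{"jaw":0.4,"dx":0,"dy":0.15,"dz":0,"twist":0}]}' >/dev/null && python3 chk.py &&
python3 -m pendant '{"plan":[{"jaw":0.4,"dx":0,"dy":0.08,"dz":0,"twist":0},{"jaw":0.4,"dx":0,"dy":0.15,"dz":0,"twist":0}]}' >/dev/null && python3 chk.py &&
python3 -m pendant '{"plan":[{"jaw":0.4,"dx":0,"dy":0.08,"dz":0,"twist":0},{"jaw":0.4,"dx":0,"dy":0.15,"dz":0,"twist":0}]}' >/dev/null && python3 chk.py
```

```text
t 14.80 y 0.0003 Fy -1.84 grip 21.7
t 15.00 y 0.0018 Fy -0.72 grip 21.7
t 15.20 y 0.0033 Fy -0.78 grip 21.7
t 15.40 y 0.0048 Fy -1.96 grip 21.7
t 15.60 y 0.0063 Fy -1.71 grip 21.7
t 15.80 y 0.0078 Fy -1.24 grip 21.7
t 16.00 y 0.0093 Fy -1.51 grip 21.7
t 16.20 y 0.0108 Fy -1.80 grip 21.7
t 16.40 y 0.0123 Fy -1.24 grip 21.7
t 16.60 y 0.0138 Fy -1.24 grip 21.7
t 16.80 y 0.0153 Fy -1.47 grip 21.7
t 17.00 y 0.0168 Fy -1.64 grip 21.7
t 17.20 y 0.0183 Fy -2.03 grip 21.7
t 17.40 y 0.0198 Fy -2.43 grip 21.7
t 17.60 y 0.0213 Fy -1.93 grip 21.7
t 17.80 y 0.0228 Fy -0.33 grip 21.7
t 18.00 y 0.0243 Fy -1.31 grip 21.7
t 18.20 y 0.0258 Fy -1.80 grip 21.7
t 18.40 y 0.0273 Fy -1.37 grip 21.7
t 18.60 y 0.0289 Fy -1.31 grip 21.7
```

```bash
python3 -m pendant '{"plan":[{"jaw":0.4,"dx":0,"dy":0.08,"dz":0,"twist":0},{"jaw":0.4,"dx":0,"dy":0.15,"dz":0,"twist":0}]}' >/dev/null && python3 chk.py &&
python3 -m pendant '{"plan":[{"jaw":0.4,"dx":0,"dy":0.08,"dz":0,"twist":0},{"jaw":0.4,"dx":0,"dy":0.15,"dz":0,"twist":0}]}' >/dev/null && python3 chk.py &&
python3 -m pendant '{"plan":[{"jaw":0.4,"dx":0,"dy":0.08,"dz":0,"twist":0},{"jaw":0.4,"dx":0,"dy":0.15,"dz":0,"twist":0}]}' >/dev/null && python3 chk.py &&
python3 -m pendant '{"plan":[{"jaw":0.4,"dx":0,"dy":0.08,"dz":0,"twist":0},{"jaw":0.4,"dx":0,"dy":0.15,"dz":0,"twist":0}]}' >/dev/null && python3 chk.py &&
python3 -m pendant '{"plan":[{"jaw":0.4,"dx":0,"dy":0.08,"dz":0,"twist":0},{"jaw":0.4,"dx":0,"dy":0.15,"dz":0,"twist":0}]}' >/dev/null && python3 chk.py &&
python3 -m pendant '{"plan":[{"jaw":0.4,"dx":0,"dy":0.08,"dz":0,"twist":0},{"jaw":0.4,"dx":0,"dy":0.15,"dz":0,"twist":0}]}' >/dev/null && python3 chk.py &&
python3 -m pendant '{"plan":[{"jaw":0.4,"dx":0,"dy":0.08,"dz":0,"twist":0},{"jaw":0.4,"dx":0,"dy":0.15,"dz":0,"twist":0}]}' >/dev/null && python3 chk.py &&
python3 -m pendant '{"plan":[{"jaw":0.4,"dx":0,"dy":0.08,"dz":0,"twist":0},{"jaw":0.4,"dx":0,"dy":0.15,"dz":0,"twist":0}]}' >/dev/null && python3 chk.py &&
python3 -m pendant '{"plan":[{"jaw":0.4,"dx":0,"dy":0.08,"dz":0,"twist":0},{"jaw":0.4,"dx":0,"dy":0.15,"dz":0,"twist":0}]}' >/dev/null && python3 chk.py &&
python3 -m pendant '{"plan":[{"jaw":0.4,"dx":0,"dy":0.08,"dz":0,"twist":0},{"jaw":0.4,"dx":0,"dy":0.15,"dz":0,"twist":0}]}' >/dev/null && python3 chk.py &&
python3 -m pendant '{"plan":[{"jaw":0.4,"dx":0,"dy":0.08,"dz":0,"twist":0},{"jaw":0.4,"dx":0,"dy":0.15,"dz":0,"twist":0}]}' >/dev/null && python3 chk.py &&
python3 -m pendant '{"plan":[{"jaw":0.4,"dx":0,"dy":0.08,"dz":0,"twist":0},{"jaw":0.4,"dx":0,"dy":0.15,"dz":0,"twist":0}]}' >/dev/null && python3 chk.py &&
python3 -m pendant '{"plan":[{"jaw":0.4,"dx":0,"dy":0.08,"dz":0,"twist":0},{"jaw":0.4,"dx":0,"dy":0.15,"dz":0,"twist":0}]}' >/dev/null && python3 chk.py &&
python3 -m pendant '{"plan":[{"jaw":0.4,"dx":0,"dy":0.08,"dz":0,"twist":0},{"jaw":0.4,"dx":0,"dy":0.15,"dz":0,"twist":0}]}' >/dev/null && python3 chk.py &&
python3 -m pendant '{"plan":[{"jaw":0.4,"dx":0,"dy":0.08,"dz":0,"twist":0},{"jaw":0.4,"dx":0,"dy":0.15,"dz":0,"twist":0}]}' >/dev/null && python3 chk.py &&
python3 -m pendant '{"plan":[{"jaw":0.4,"dx":0,"dy":0.08,"dz":0,"twist":0},{"jaw":0.4,"dx":0,"dy":0.15,"dz":0,"twist":0}]}' >/dev/null && python3 chk.py &&
python3 -m pendant '{"plan":[{"jaw":0.4,"dx":0,"dy":0.08,"dz":0,"twist":0},{"jaw":0.4,"dx":0,"dy":0.15,"dz":0,"twist":0}]}' >/dev/null && python3 chk.py &&
python3 -m pendant '{"plan":[{"jaw":0.4,"dx":0,"dy":0.08,"dz":0,"twist":0},{"jaw":0.4,"dx":0,"dy":0.15,"dz":0,"twist":0}]}' >/dev/null && python3 chk.py &&
python3 -m pendant '{"plan":[{"jaw":0.4,"dx":0,"dy":0.08,"dz":0,"twist":0},{"jaw":0.4,"dx":0,"dy":0.15,"dz":0,"twist":0}]}' >/dev/null && python3 chk.py &&
python3 -m pendant '{"plan":[{"jaw":0.4,"dx":0,"dy":0.08,"dz":0,"twist":0},{"jaw":0.4,"dx":0,"dy":0.15,"dz":0,"twist":0}]}' >/dev/null && python3 chk.py
```

```text
t 18.80 y 0.0304 Fy -1.08 grip 21.7
t 19.00 y 0.0319 Fy -1.92 grip 21.7
t 19.20 y 0.0334 Fy -1.78 grip 21.7
t 19.40 y 0.0349 Fy -1.76 grip 21.7
t 19.60 y 0.0364 Fy -1.43 grip 21.7
t 19.80 y 0.0379 Fy -1.44 grip 21.7
t 20.00 y 0.0394 Fy -2.37 grip 21.7
t 20.20 y 0.0409 Fy -1.58 grip 21.7
t 20.40 y 0.0424 Fy -1.80 grip 21.7
t 20.60 y 0.0439 Fy -1.33 grip 21.7
t 20.80 y 0.0454 Fy -1.61 grip 21.7
t 21.00 y 0.0469 Fy -1.50 grip 21.7
t 21.20 y 0.0484 Fy -1.11 grip 21.7
t 21.40 y 0.0499 Fy -1.58 grip 21.7
t 21.60 y 0.0515 Fy -0.99 grip 21.7
t 21.80 y 0.0529 Fy -0.83 grip 21.7
t 22.00 y 0.0544 Fy -1.88 grip 21.7
t 22.20 y 0.0559 Fy -1.11 grip 21.7
t 22.40 y 0.0575 Fy -1.44 grip 21.7
t 22.60 y 0.0589 Fy -1.31 grip 21.7
```

Nothing has bound after 144 mm, so before going on I'll confirm that the tailstock has travelled with the gripper.

Run:
```python
from h import *
p,d=bot.capture("side");cv2.imwrite("pics/side3.png",cv2.resize(p[150:310,170:370,::-1],None,fx=3.7,fy=3.7,interpolation=3));print(bot.state()["opening"])
```

```text
0.4652384964746515
```

View pics/side3.png

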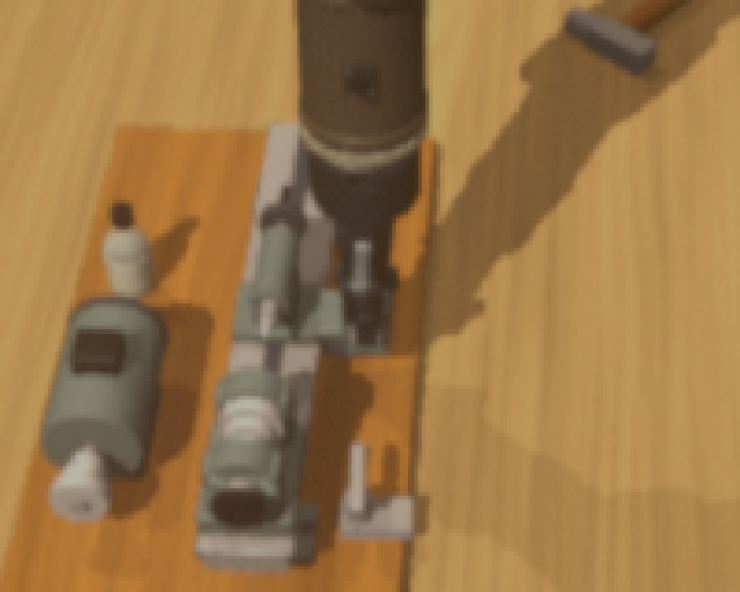

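The tailstock, now at about (275,290) in the crop, has moved with the gripper and still has room before the headstock. The tight place has to be within the next 16 mm or so, so I'll use finer steps.

```bash
python3 -m pendant '{"plan":[{"jaw":0.4,"dx":0,"dy":0.05,"dz":0,"twist":0},{"jaw":0.4,"dx":0,"dy":0.1,"dz":0,"twist":0}]}' >/dev/null && python3 chk.py &&
python3 -m pendant '{"plan":[{"jaw":0.4,"dx":0,"dy":0.05,"dz":0,"twist":0},{"jaw":0.4,"dx":0,"dy":0.1,"dz":0,"twist":0}]}' >/dev/null && python3 chk.py &&
python3 -m pendant '{"plan":[{"jaw":0.4,"dx":0,"dy":0.05,"dz":0,"twist":0},{"jaw":0.4,"dx":0,"dy":0.1,"dz":0,"twist":0}]}' >/dev/null && python3 chk.py &&
python3 -m pendant '{"plan":[{"jaw":0.4,"dx":0,"dy":0.05,"dz":0,"twist":0},{"jaw":0.4,"dx":0,"dy":0.1,"dz":0,"twist":0}]}' >/dev/null && python3 chk.py &&
python3 -m pendant '{"plan":[{"jaw":0.4,"dx":0,"dy":0.05,"dz":0,"twist":0},{"jaw":0.4,"dx":0,"dy":0.1,"dz":0,"twist":0}]}' >/dev/null && python3 chk.py &&
python3 -m pendant '{"plan":[{"jaw":0.4,"dx":0,"dy":0.05,"dz":0,"twist":0},{"jaw":0.4,"dx":0,"dy":0.1,"dz":0,"twist":0}]}' >/dev/null && python3 chk.py &&
python3 -m pendant '{"plan":[{"jaw":0.4,"dx":0,"dy":0.05,"dz":0,"twist":0},{"jaw":0.4,"dx":0,"dy":0.1,"dz":0,"twist":0}]}' >/dev/null && python3 chk.py &&
python3 -m pendant '{"plan":[{"jaw":0.4,"dx":0,"dy":0.05,"dz":0,"twist":0},{"jaw":0.4,"dx":0,"dy":0.1,"dz":0,"twist":0}]}' >/dev/null && python3 chk.py &&
python3 -m pendant '{"plan":[{"jaw":0.4,"dx":0,"dy":0.05,"dz":0,"twist":0},{"jaw":0.4,"dx":0,"dy":0.1,"dz":0,"twist":0}]}' >/dev/null && python3 chk.py &&
python3 -m pendant '{"plan":[{"jaw":0.4,"dx":0,"dy":0.05,"dz":0,"twist":0},{"jaw":0.4,"dx":0,"dy":0.1,"dz":0,"twist":0}]}' >/dev/null && python3 chk.py &&
python3 -m pendant '{"plan":[{"jaw":0.4,"dx":0,"dy":0.05,"dz":0,"twist":0},{"jaw":0.4,"dx":0,"dy":0.1,"dz":0,"twist":0}]}' >/dev/null && python3 chk.py &&
python3 -m pendant '{"plan":[{"jaw":0.4,"dx":0,"dy":0.05,"dz":0,"twist":0},{"jaw":0.4,"dx":0,"dy":0.1,"dz":0,"twist":0}]}' >/dev/null && python3 chk.py &&
python3 -m pendant '{"plan":[{"jaw":0.4,"dx":0,"dy":0.05,"dz":0,"twist":0},{"jaw":0.4,"dx":0,"dy":0.1,"dz":0,"twist":0}]}' >/dev/null && python3 chk.py &&
python3 -m pendant '{"plan":[{"jaw":0.4,"dx":0,"dy":0.05,"dz":0,"twist":0},{"jaw":0.4,"dx":0,"dy":0.1,"dz":0,"twist":0}]}' >/dev/null && python3 chk.py &&
python3 -m pendant '{"plan":[{"jaw":0.4,"dx":0,"dy":0.05,"dz":0,"twist":0},{"jaw":0.4,"dx":0,"dy":0.1,"dz":0,"twist":0}]}' >/dev/null && python3 chk.py &&
python3 -m pendant '{"plan":[{"jaw":0.4,"dx":0,"dy":0.05,"dz":0,"twist":0},{"jaw":0.4,"dx":0,"dy":0.1,"dz":0,"twist":0}]}' >/dev/null && python3 chk.py
```

```text
t 22.85 y 0.0597 Fy -2.23 grip 21.8
t 23.05 y 0.0603 Fy -4.05 grip 21.9
```

```bash
for i in 1 2; do python3 -m pendant '{"plan":[{"jaw":0.4,"dx":0,"dy":0,"dz":0,"twist":0}]}' >/dev/null; python3 chk.py; done; python3 -m pendant '{"plan":[{"jaw":0.4,"dx":0,"dy":0.05,"dz":0,"twist":0},{"jaw":0.4,"dx":0,"dy":0.05,"dz":0,"twist":0}]}' >/dev/null ; python3 chk.py
```

```text
t 23.15 y 0.0604 Fy -4.15 grip 21.8
t 23.25 y 0.0604 Fy -3.72 grip 21.8
t 23.45 y 0.0606 Fy -3.02 grip 21.9
```

```bash
python3 -m pendant '{"plan":[{"jaw":0.4,"dx":0,"dy":0.05,"dz":0,"twist":0}]}' >/dev/null; python3 chk.py; for i in 1 2 3; do python3 -m pendant '{"plan":[{"jaw":0.4,"dx":0,"dy":0,"dz":0,"twist":0}]}' >/dev/null; python3 chk.py; done
```

```text
t 23.55 y 0.0608 Fy -7.07 grip 22.0
t 23.65 y 0.0609 Fy -5.36 grip 21.9
t 23.75 y 0.0609 Fy -4.77 grip 21.9
t 23.85 y 0.0609 Fy -5.90 grip 21.9
```

That confirms the bind. The push rose to about 5.5 N against 1.5 N of drag, with onset at about y = 0.0599. I'll draw back to about 0.050.

```bash
python3 -m pendant '{"plan":[{"jaw":0.4,"dx":0,"dy":-0.1,"dz":0,"twist":0},{"jaw":0.4,"dx":0,"dy":-0.2,"dz":0,"twist":0},{"jaw":0.4,"dx":0,"dy":-0.35,"dz":0,"twist":0},{"jaw":0.4,"dx":0,"dy":-0.5,"dz":0,"twist":0},{"jaw":0.4,"dx":0,"dy":-0.65,"dz":0,"twist":0},{"jaw":0.4,"dx":0,"dy":-0.8,"dz":0,"twist":0},{"jaw":0.4,"dx":0,"dy":-0.95,"dz":0,"twist":0},{"jaw":0.4,"dx":0,"dy":-1.05,"dz":0,"twist":0},{"jaw":0.4,"dx":0,"dy":-1.15,"dz":0,"twist":0},{"jaw":0.4,"dx":0,"dy":-1.15,"dz":0,"twist":0},{"jaw":0.4,"dx":0,"dy":-1.15,"dz":0,"twist":0}]}'; python3 chk.py
```

```text
clock: 24.95
tcp_pos: [0.5356, 0.0504, 0.0736]
tool_rot: [-0.013, 1.0, 0.0, 0.001]
contact_force: [5.5, 0.8, 5.0]
opening: 0.463
grip_force: 21.7
t 24.95 y 0.0504 Fy 0.83 grip 21.7
```

```bash
python3 -m pendant '{"plan":[{"jaw":0.5,"dx":0,"dy":0,"dz":0,"twist":0},{"jaw":0.6,"dx":0,"dy":0,"dz":0,"twist":0},{"jaw":0.75,"dx":0,"dy":0,"dz":0,"twist":0},{"jaw":0.75,"dx":0,"dy":0,"dz":0,"twist":0},{"jaw":0.75,"dx":0,"dy":0,"dz":-1,"twist":0},{"jaw":0.75,"dx":0,"dy":0,"dz":-2,"twist":0},{"jaw":0.75,"dx":0,"dy":0,"dz":-3,"twist":3.5},{"jaw":0.75,"dx":0,"dy":0,"dz":-3.35,"twist":6.9},{"jaw":0.75,"dx":0,"dy":0,"dz":-3.35,"twist":6.9},{"jaw":0.75,"dx":0,"dy":0,"dz":-3.35,"twist":6.9}]}'
python3 - <<'E'
from h import *
go(.536,.0504,.107,-.094+np.pi)
D=[bot.capture("side")[1] for _ in range(3)];P=cloud("side",np.median(D,0));X,Y,Z=np.moveaxis(P,-1,0)
for a,b in((.1,.108),(.113,.135)):
    q=P[(X>.5)&(X<.565)&(Y>.02)&(Y<.1)&(Z>a)&(Z<b)];print(len(q),np.median(q,0),q.min(0),q.max(0))
m=(X>.58)&(X<.615)&(Z>.112)&(Z<.14)&(Y<.15)&(Y>-.05);print("tip y",np.sort(P[m][:,1])[-8:],np.median(P[m],0))
E
```

```text
clock: 25.95
tcp_pos: [0.5351, 0.0504, 0.1074]
tool_rot: [0.046, 0.999, -0.0, 0.0]
contact_force: [-0.0, -0.6, -0.2]
opening: 0.748
grip_force: 0.0
now [0.5351 0.0504 0.1074] yaw 3.0494 tilt [ 0.0008 -0.0003] dxyz cm [-0.09  0.    0.04] twist 0.11 F [-0.04 -0.57 -0.2 ] q7 0.85 t 25.95 open 0.7482225053701198
27 [0.52443182 0.06289635 0.1030714 ] [0.51925678 0.05276352 0.10032968] [0.52875923 0.07406962 0.10598374]
90 [0.52711481 0.06046624 0.12536274] [0.51405061 0.02007555 0.11376191] [0.54748536 0.09979613 0.13491097]
tip y [0.10937333 0.11138352 0.11153527 0.11212577 0.11300419 0.11351233
 0.11561311 0.11625343] [0.59897775 0.0534537  0.12929314]
```

```bash
python3 -m pendant '{"plan":[{"jaw":0.6,"dx":-0.1,"dy":0,"dz":0,"twist":0},{"jaw":0.5,"dx":-0.1,"dy":0,"dz":0,"twist":0},{"jaw":0.4,"dx":-0.1,"dy":0,"dz":0,"twist":0},{"jaw":0.3,"dx":-0.1,"dy":0,"dz":0,"twist":0},{"jaw":0.2,"dx":-0.1,"dy":0,"dz":0,"twist":0},{"jaw":0.1,"dx":-0.1,"dy":0,"dz":0,"twist":0},{"jaw":0,"dx":-0.1,"dy":0,"dz":0,"twist":0},{"jaw":0,"dx":-0.1,"dy":0,"dz":0,"twist":0},{"jaw":0,"dx":-0.1,"dy":0,"dz":0,"twist":0}]}' 70
python3 - <<'E'
from h import *
s=bot.state();print(s["wrist_torque"])
p,d=bot.capture("side");cv2.imwrite("pics/side4.png",cv2.resize(p[180:270,220:320,::-1],None,fx=6,fy=6,interpolation=3))
E
```

```text
clock: 27.0
tcp_pos: [0.5359, 0.0504, 0.107]
tool_rot: [0.047, 0.999, -0.0, 0.0]
contact_force: [-1.3, 0.4, 5.1]
opening: 0.13
grip_force: 68.6
[-0.03681462  0.38451895  0.04685467]
```

View pics/side4.png

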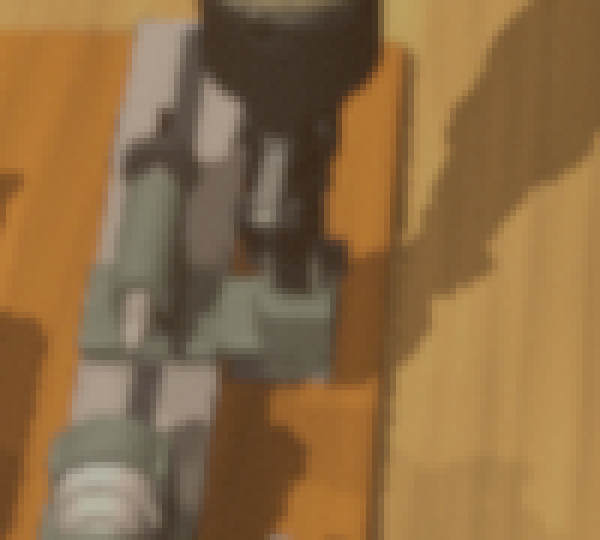

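The jaws have closed on the T-bar, opening 11 mm, which is its width. The bar end shows at about (330,255). Now I'll turn it clockwise.

```bash
python3 -m pendant '{"plan":[{"jaw":0,"dx":0,"dy":0,"dz":0,"twist":5},{"jaw":0,"dx":0,"dy":0,"dz":0,"twist":10},{"jaw":0,"dx":0,"dy":0,"dz":0,"twist":15},{"jaw":0,"dx":0,"dy":0,"dz":0,"twist":20},{"jaw":0,"dx":0,"dy":0,"dz":0,"twist":25},{"jaw":0,"dx":0,"dy":0,"dz":0,"twist":30},{"jaw":0,"dx":0,"dy":0,"dz":0,"twist":35},{"jaw":0,"dx":0,"dy":0,"dz":0,"twist":40},{"jaw":0,"dx":0,"dy":0,"dz":0,"twist":45},{"jaw":0,"dx":0,"dy":0,"dz":0,"twist":50},{"jaw":0,"dx":0,"dy":0,"dz":0,"twist":50},{"jaw":0,"dx":0,"dy":0,"dz":0,"twist":50}]}' 90
python3 - <<'E'
from h import *
go(.536,.0504,.107,-.094+np.pi);print(bot.state()["wrist_torque"])
E
for i in 1; do python3 -m pendant '{"plan":[{"jaw":0,"dx":0,"dy":0,"dz":0,"twist":4},{"jaw":0,"dx":0,"dy":0,"dz":0,"twist":8},{"jaw":0,"dx":0,"dy":0,"dz":0,"twist":12},{"jaw":0,"dx":0,"dy":0,"dz":0,"twist":16},{"jaw":0,"dx":0,"dy":0,"dz":0,"twist":16}]}'; done
python3 - <<'E'
from h import *
go(.536,.0504,.107,-.094+np.pi);print(bot.state()["wrist_torque"])
E
```

```text
clock: 28.25
tcp_pos: [0.536, 0.0506, 0.1071]
tool_rot: [0.464, 0.886, 0.0, 0.0]
contact_force: [-2.3, -0.2, 6.1]
opening: 0.114
grip_force: 88.4
now [0.536  0.0506 0.1071] yaw 2.1773 tilt [ 0.0003 -0.0001] dxyz cm [-0.02 -0.01  0.01] twist -49.86 F [-2.28 -0.22  6.06] q7 0.11 t 28.25 open 0.11423109516057374
[ 0.03059542  0.3670859  -0.09324624]
clock: 28.75
tcp_pos: [0.536, 0.0506, 0.1071]
tool_rot: [0.583, 0.812, 0.0, 0.0]
contact_force: [-1.3, 0.2, 6.5]
opening: 0.116
grip_force: 88.4
now [0.536  0.0506 0.1071] yaw 1.8958 tilt [ 0.0005 -0.    ] dxyz cm [-0.01 -0.01  0.01] twist -65.99 F [-1.31  0.23  6.46] q7 -0.13 t 28.75 open 0.11558803262364832
[ 0.08959811  0.31616996 -0.0408929 ]
```

```bash
python3 -m pendant '{"plan":[{"jaw":0,"dx":0,"dy":0,"dz":0,"twist":3},{"jaw":0,"dx":0,"dy":0,"dz":0,"twist":6},{"jaw":0,"dx":0,"dy":0,"dz":0,"twist":6}]}'|grep clock
python3 - <<'E'
from h import *
go(.536,.0504,.107,-.094+np.pi);print(bot.state()["wrist_torque"])
E
python3 -m pendant '{"plan":[{"jaw":0,"dx":0,"dy":0,"dz":0,"twist":3},{"jaw":0,"dx":0,"dy":0,"dz":0,"twist":5},{"jaw":0,"dx":0,"dy":0,"dz":0,"twist":5}]}'|grep clock
python3 - <<'E'
from h import *
go(.536,.0504,.107,-.094+np.pi);print(bot.state()["wrist_torque"],bot.state()["effort"][6])
p,d=bot.capture("side");cv2.imwrite("pics/side5.png",cv2.resize(p[180:270,220:320,::-1],None,fx=6,fy=6,interpolation=3))
E
```

```text
clock: 29.05
now [0.5361 0.0506 0.1071] yaw 1.7919 tilt [0.0005 0.    ] dxyz cm [-0.02 -0.01  0.01] twist -71.95 F [-1.02  0.1   5.72] q7 -0.22 t 29.05 open 0.11317857462063649
[ 0.07906204  0.37809109 -0.0772694 ]
clock: 29.35
now [0.5361 0.0505 0.107 ] yaw 1.7052 tilt [ 0.0005 -0.    ] dxyz cm [-0.01 -0.01  0.  ] twist -76.92 F [-0.94  0.1   6.1 ] q7 -0.29 t 29.35 open 0.11458002116815812
[ 0.06071973  0.31036271 -0.06542712] -0.45262232422828674
```

View pics/side5.png

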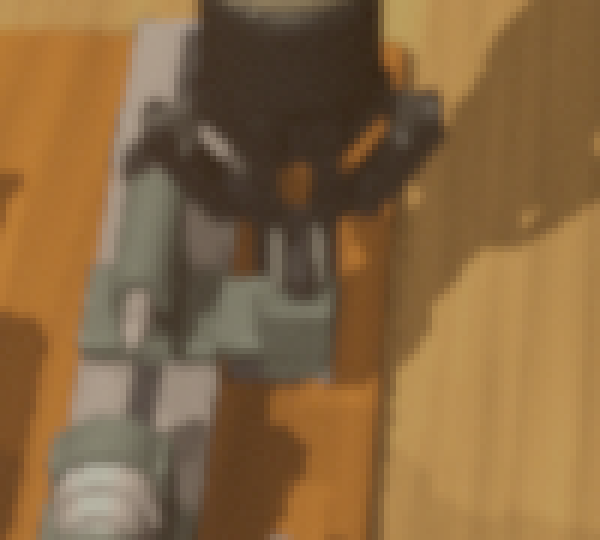

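The bar has turned with the fingers: its end at (300,265) now points along the bed between the pads. I'll go on gently towards the stop and watch the torque.

```bash
cat > tq.py <<'E'
from h import *
s=bot.state();A=R.from_quat(s["tool_rot"]).as_matrix();print("t %.2f yaw %.4f"%(s["clock"],np.arctan2(A[1,0],A[0,0])),np.round(s["wrist_torque"],3),"e7 %.2f"%s["effort"][6],np.round(s["contact_force"],1),round(s["opening"],3))
E
python3 -m pendant '{"plan":[{"jaw":0,"dx":0,"dy":0,"dz":0,"twist":2},{"jaw":0,"dx":0,"dy":0,"dz":0,"twist":2}]}'>/dev/null;python3 tq.py
python3 -m pendant '{"plan":[{"jaw":0,"dx":0,"dy":0,"dz":0,"twist":2},{"jaw":0,"dx":0,"dy":0,"dz":0,"twist":2}]}'>/dev/null;python3 tq.py
python3 -m pendant '{"plan":[{"jaw":0,"dx":0,"dy":0,"dz":0,"twist":2},{"jaw":0,"dx":0,"dy":0,"dz":0,"twist":2}]}'>/dev/null;python3 tq.py
```

```text
t 29.60 yaw 1.6704 [ 0.11   0.313 -0.05 ] e7 -0.39 [-2.1 -0.2  5.2] 0.115
t 29.80 yaw 1.6357 [0.042 0.286 0.092] e7 -0.50 [-0.9  0.2  6. ] 0.115
t 30.00 yaw 1.6015 [0.029 0.32  0.391] e7 -0.86 [-1.4 -0.5  5.4] 0.112
```

```bash
python3 -m pendant '{"plan":[{"jaw":0,"dx":0,"dy":0,"dz":0,"twist":1},{"jaw":0,"dx":0,"dy":0,"dz":0,"twist":2},{"jaw":0,"dx":0,"dy":0,"dz":0,"twist":2}]}'>/dev/null;python3 tq.py
python3 -m pendant '{"plan":[{"jaw":0,"dx":0,"dy":0,"dz":0,"twist":1},{"jaw":0,"dx":0,"dy":0,"dz":0,"twist":2},{"jaw":0,"dx":0,"dy":0,"dz":0,"twist":2}]}'>/dev/null;python3 tq.py
python3 -m pendant '{"plan":[{"jaw":0,"dx":0,"dy":0,"dz":0,"twist":2},{"jaw":0,"dx":0,"dy":0,"dz":0,"twist":2},{"jaw":0,"dx":0,"dy":0,"dz":0,"twist":2}]}' 110 >/dev/null;python3 tq.py
```

```text
t 30.30 yaw 1.5681 [-0.071  0.348  0.922] e7 -1.11 [-1.  -0.7  4.9] 0.12
t 30.60 yaw 1.5343 [-0.114  0.254  1.293] e7 -1.58 [-0.5 -0.6  6.4] 0.12
t 30.90 yaw 1.5008 [-0.185  0.281  1.787] e7 -1.87 [-1.1 -0.3  6.3] 0.121
```

```bash
python3 -m pendant '{"plan":[{"jaw":0,"dx":0,"dy":0,"dz":0,"twist":2},{"jaw":0,"dx":0,"dy":0,"dz":0,"twist":3},{"jaw":0,"dx":0,"dy":0,"dz":0,"twist":3}]}' 120 >/dev/null;python3 tq.py
python3 -m pendant '{"plan":[{"jaw":0.05,"dx":0,"dy":0,"dz":0,"twist":-5},{"jaw":0.25,"dx":0,"dy":0,"dz":0,"twist":-8},{"jaw":0.3,"dx":0,"dy":0,"dz":0,"twist":-8},{"jaw":0.35,"dx":0,"dy":0,"dz":0,"twist":-8},{"jaw":0.35,"dx":0,"dy":0,"dz":0,"twist":-8}]}' 20
python3 tq.py
```

```text
t 31.20 yaw 1.4496 [-0.306  0.243  2.632] e7 -2.85 [-1.4 -1.5  6.9] 0.116
clock: 31.7
tcp_pos: [0.5358, 0.0503, 0.1066]
tool_rot: [0.704, 0.711, -0.0, -0.0]
contact_force: [0.3, 0.4, 0.4]
opening: 0.35
grip_force: 0.0
t 31.70 yaw 1.5809 [-0.004 -0.007 -0.016] e7 0.01 [0.3 0.4 0.4] 0.35
```

```bash
python3 -m pendant '{"plan":[{"jaw":0.35,"dx":0,"dy":0,"dz":-2,"twist":0},{"jaw":0.35,"dx":0,"dy":0,"dz":-5,"twist":0},{"jaw":0.35,"dx":0,"dy":0,"dz":-9,"twist":0},{"jaw":0.35,"dx":0,"dy":-3,"dz":-12,"twist":0},{"jaw":0.35,"dx":-4,"dy":-6,"dz":-12,"twist":0},{"jaw":0.35,"dx":-8,"dy":-9,"dz":-12,"twist":0},{"jaw":0.35,"dx":-10,"dy":-12,"dz":-12,"twist":0},{"jaw":0.35,"dx":-10,"dy":-12,"dz":-12,"twist":0}]}' | head -2
python3 - <<'E'
from h import *
o=[]
for n in("side","top"):
    fr=[bot.capture(n) for _ in range(4)];d=np.median([f[1] for f in fr],0);p=fr[0][0]
    P=cloud(n,d);X,Y,Z=np.moveaxis(P,-1,0)
    q=P[(X>.5)&(X<.567)&(Y>.01)&(Y<.1)&(Z>.116)&(Z<.135)];b=P[(X>.5)&(X<.565)&(Y>.01)&(Y<.1)&(Z>.098)&(Z<.109)]
    print(n,len(q),len(b))
    if len(q)>10:
        print(np.median(q,0),cv2.minAreaRect(q[:,:2].astype(np.float32)*1000),cv2.fitLine(q[:,:2].astype(np.float32),cv2.DIST_L2,0,.001,.001).ravel()[:2])
        print("block",b.min(0),b.max(0))
    u,v=proj(n,[.536,.05,.12]).astype(int);print(u,v);o.append(cv2.resize(p[v-45:v+45,u-60:u+60,::-1],(780//2,585//2),interpolation=3))
cv2.imwrite("pics/both6.png",np.hstack(o))
E
```

```text
clock: 32.5
tcp_pos: [0.4131, -0.0543, 0.2266]
side 75 109
[0.535001   0.05738147 0.12703111] ((535.365966796875, 54.52922058105469), (10.53408432006836, 46.86620330810547), 5.570538520812988) [ 0.07792939 -0.99695885]
block [0.5187755  0.03430409 0.09831598] [0.55320164 0.07461984 0.10876527]
268 221
top 59 89
[0.53444735 0.04832595 0.12809247] ((534.5145874023438, 48.30558776855469), (10.821170806884766, 42.58357620239258), 6.875602722167969) [ 0.11219382 -0.9936863 ]
block [0.51889437 0.02782099 0.09841495] [0.55077255 0.06790943 0.1071454 ]
257 207
```

View pics/both6.png

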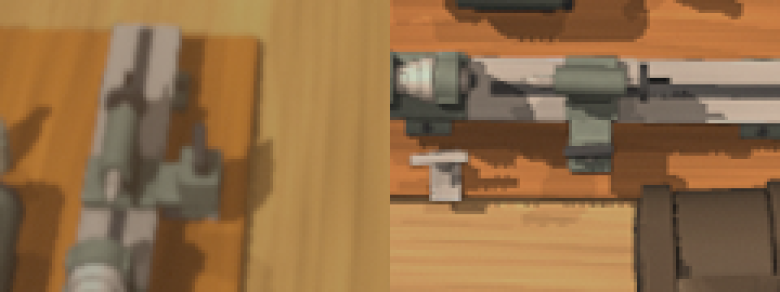

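Both views show the T-bar, at about (200,145) on the left and (588,152) on the right, turned along the bed. It measures a world yaw of about −1.48 rad, so the joint is at about 1.48–1.5, at its stop. The tailstock is still where I set it, and the tool rest and oil bottle look undisturbed.

```bash
python3 -c "
from station import bot
print(bot.state()['clock'],bot.job_done())"
```

```text
the job is handed in; nothing more can be done
32.9 None
```

The job is handed in at 32.9 s: the tailstock began to bind about 145 mm from its start (peak push about 7 N), was drawn back about 10 mm to where it sits free, and the T-bar is turned clockwise to its stop; I moved nothing else on the bench.

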